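# Start a UV cure at the lamp console

## Robot

A 6-joint arm with a two-finger parallel gripper is mounted at the origin on the work surface. World frame = base frame: x ahead of the robot, y to its left, z up, the work surface at z = 0. Lengths are in m, angles in rad, forces in N, time in s.
With the tool pointing down it reaches from about 0.375 to 0.9 m from the base axis. Payload 3.1 kg.
Tool frame: the origin (TCP) lies midway between the tips of the shut fingers; the grasp point (between the pads) lies 19 mm behind it; x points along the fingers, y is the direction in which the jaws open and shut, and the axes are right-handed (so a half turn about x gives the same grasp; the last joint's range is limited). The gripper opens to 87 mm and grips with 3 to 60 N. Pads are 19 mm wide; open, the fingers measure 117 mm over their backs; the gripper's body (75 mm by 190 mm) begins 51 mm behind the grasp point.
Start: joints at [1.111, 0.527, 1.433, -0, 1.181, -0.178], TCP at [0.173, 0.601, 0.223] pointing down, gripper open.
Joint ranges: [-3.08, 3.08], [-0.75, 2.2], [0.22, 2.44], [-1.43, 4.57], [0, 2.65], [-2.85, 2.85]. Speed limits (rad/s): [2.79, 2.79, 3.14, 3.14, 3.14, 3.14].

## Interface

Orientations are given as a unit quaternion [x, y, z, w].
In Python, from rig import get_obs, imaging, robot gives the robot as it stands.
- The arm moves only by the shell command python3 -m inch 'ROWS' [FORCE]. ROWS is JSON, a list of rows, each a list of 3 entries, a list of its own where there are three numbers: the finger opening in mm, from 0 to 87, then the shift along the tool's x, y, z in mm, then the turn, a rotation vector about the tool's x, y, z in degrees. In form: [[grip, [dx, dy, dz], [wx, wy, wz]], ...]. A call has 1 to 12 rows; each row shifts and turns the pose as measured when the row begins, along the tool's axes as they then stand; what a row does not reach is not made up. A row lasts 1/8 s, in which the tool goes at most 62.5 mm and 10.7 degrees, less where a joint would pass 70% of its speed; a pose out of reach is approached as far as the arm can. A call with a gripper value outside its range is refused whole. The fingers move at their own pace and stop on an object; FORCE is the grip in N (left out, the last holds). Time passes only in rows, so rows that do not move let the fingers close. It gives the time, the measured TCP pose, the force and the opening at its end, in the units of the state.
- get_obs(): the state, without advancing time (a new reading comes with each control period).
- imaging.camera(name): name is "scene" or "side" or "wrist"; returns the picture (400x640x3 uint8, red, green, blue); there is no depth.
- imaging.camera_params(name): a dict with "camera_matrix" (3x3 intrinsics, pixels), "xyz" and "rotation" of the camera in the world. Camera axes: x right, y down, z forward; pixel columns grow to the right and rows downward; lengths in m; the calibration is good to about 2 mm. A picture is of the moment at which its call begins: read the wrist's pose just before it. camera_params takes no time and is no camera call; for the wrist camera it gives the pose at the moment of the call.
- robot.hand_in(): hands the job in, once; it reports no verdict.
Trained networks look in the newest picture that a camera, given by its name, has taken for a name from the list of things; names that differ only in an ending like _2 or _b are one class to them, and where a whole thing is asked for, a point or a joint stands for the part that bears it (a point fixed in the world has none). Each returns a list of dicts, best first, with "confidence" (0 to 1); they miss things now and then, are a little off and sometimes report something else, mostly with a low value. They report only what shows in the picture. A call takes as long as a camera call. They do not tell look-alikes from the thing itself.
- imaging.cut_out(camera, target): "pixels" (400x640 bool, what is visible of it) and "box" ([centre column, centre row, width, height] in pixels, round what is visible of it).
- imaging.tip_of(camera, target): "pixel" ([column, row] in pixels: a listed point, or the origin of a listed thing).
The state is a dict: "time": time; "q": joint angles; "joint_velocities": joint speeds; "joint_torque": joint torques, N m; "position": TCP position; "tool_rot": TCP orientation; "ft_force": force on the tool from outside, world axes, zero at the start; "moment": the same for the moment, N m; "grip_width": finger opening in m.
Only numpy, scipy, OpenCV 4.12 (cv2) and the standard library are available. Lean on these libraries where they do the work, as an engineer would, in place of code of your own. Each camera call takes 0.05 s, during which the arm holds its last target. There are 200 camera calls.

## Task

Start a UV cure with your fingertips: on the white console press the far end of the rocker down so that it stays tipped over, then push the square key fully down so that it stays in, then press the big domed button of the loose hand control all the way down and finish while still holding it down. The hand control is only to be pressed where it stands, not lifted or pushed along. Do not press the small round key, and leave everything else on the table where it is.

Things in the scene. Friction and masses are not known exactly. Their poses are not given: they have to be found in the camera images.
- console: White fixed console box, 140 (x) x 340 (y) x 50 mm high. Origin: centre of its underside; x away from the robot, y left, z up, yaw within 0.3 rad. On its top, at y = -110, -20 and +70 mm (x = 0), lie three grey module plates (104 x 78 x 8 mm, same yaw): rocker, square key and small round key, in any order; a loose coupling stands at y about +143 mm.
- rocker (a joint): Black V-shaped rocker, 60 mm along the console's x, 32 mm wide, pivot 68 mm above the table. 0 rad: off, end far from the robot raised, its edge about 80 mm above the table. Grows as the far end is pushed down, to 0.4: on, at a firm stop, edge about 69 mm above the table. Starts at 0 to 0.06. No spring: stays where left; friction 0.06 N m (about 3 N at the far half).
- rocker_far (a point): Point on the top face of the rocker's far half, 21 mm from the pivot along the console's x, midway across the width: the place to press. It moves with the rocker: about 78 mm above the table when off, 69 mm when on. At joint 0 its axes are the console's; they tip with the rocker.
- latch (a joint): Square black key, 32 x 32 mm, travel straight down. 0 m: up, 0.007 m: fully down at its stop. Starts up (0 to 0.0005). No return spring: it stays where pushed; friction 3 N.
- latch_top (a point): Centre of the square key's flat top, 75 mm above the table when up, 68 mm when down. Axes as the console's.
- roundkey (a joint): Small round black key, 24 mm across, sprung, travel 0.006 m (0 up). Not to be pressed.
- roundkey_top (a point): Centre of the small round key's flat top, 75 mm above the table. Axes as the console's.
- handset: Loose grey hand control, a box 110 (x) x 85 (y) x 38 mm high, 0.6 to 1.0 kg, lying flat on the table to the right of the console. Origin at the centre of its underside, z up.
- expose (a joint): Big black domed button, 46 mm across, in the middle of the hand control's top. 0 m: up, 0.008 m: fully down at its stop. Sprung: 2.4 N to start moving, 5.6 N at the stop; it comes up again when let go.
- expose_top (a point): Centre of the dome's top, 61 mm above the table when up, 53 mm when fully down. Axes as the hand control's.
- coupling: Loose clear tube coupling, 24 mm diameter, 22 mm high, standing on the console's left end. Origin under its centre. Leave alone.
- adhesive: Small amber bottle, 32 mm diameter, 65 mm high, standing before the console. Origin under its centre. Leave alone.
- dish: Shallow glass dish, 80 mm diameter, 16 mm high, before the console. Origin under its centre. Leave alone.
- radiometer: Flat grey meter, 70 x 130 x 26 mm, lying beyond the console. Origin under its centre. Leave alone.
- driver: Screwdriver, 180 mm long, lying at the far right. Leave alone.
- canister: White jar, 64 mm diameter, 110 mm high, standing on the right. Origin under its centre. Leave alone.
- wand: Hand lamp, a 30 mm aluminium barrel with a 44 mm black head, 175 mm long, lying on the left. Leave alone.
There are look-alikes about, which are no part of the job. Leave any blue, orange or yellow look-alike of the handset alone.

How it is judged:
On the way, in this order (a step that is already met when the one before it is completed fails the run):
1. the rocker is tipped fully over to its far side (value of joint rocker above 0.33 rad), for 0.2 s.
2. the square key is fully down (value of joint latch above 0.0055 m), for 0.2 s.
3. the domed button is fully down (value of joint expose above 0.006 m), for 0.2 s.
At the end, for the whole second after the job is handed in: The rocker is over beyond 0.33 of 0.4 rad, the square key down beyond 5.5 of 7 mm, the domed button held down beyond 6 of 8 mm by the fingers (over 1 N), the round key up, and the hand control flat on the table within 20 mm of where it stood (value of joint rocker above 0.33 rad and value of joint latch above 0.0055 m and value of joint expose above 0.006 m and contact force between the fingers and handset above 1 N and value of joint roundkey below 0.002 m and height (world z) of handset below 0.008 m and angle between handset's own z axis and vertical below 0.1 rad and distance of handset from where it was at the start of the episode below 0.02 m); the arm keeps its last pose, push and grip.
It fails at once if the square key is pressed (over 3 mm) before the rocker is on (value of joint latch above 0.003 m and value of joint rocker below 0.2 rad).
It fails at once if the domed button is pressed (over 3 mm) before the square key is down (value of joint expose above 0.003 m and value of joint latch below 0.0045 m).
It fails at once if the small round key is pressed (over 3 mm) (value of joint roundkey above 0.003 m).
It fails at once if the hand control is lifted, tipped or pushed more than 20 mm (height (world z) of handset above 0.008 m or angle between handset's own z axis and vertical above 0.1 rad or distance of handset from where it was at the start of the episode above 0.02 m).
It fails at once if another thing on the table is moved more than 15 mm (distance of any of coupling, adhesive, dish, radiometer, driver, canister, wand from where it was at the start of the episode above 0.015 m).
It also fails if it takes over 43 s, if anything falls off the work surface, if the arm or the gripper's body presses on something with over 40 N, if the wrist force passes 120 N, or if a joint passes its speed limit or range.

## Working session

There is one attempt and no reset: what is moved stays moved. The work goes in short steps, Python scripts to look and compute and a shell command to move; the robot and the scene stay as the last step left them, time stands still between calls to the robot, and variables do not carry over. Pictures are saved under pics/ and viewed, about 8 in all and at most 12, crops included, and the job is handed in when it is done.

```bash
mkdir -p pics; ls; cat > h.py <<'E'
import numpy as np, cv2, json
from rig import get_obs, imaging, robot
from scipy.spatial.transform import Rotation as R
def rot(p):
    r=np.array(p["rotation"],float)
    return r if r.shape==(3,3) else R.from_quat(r).as_matrix()
def ray(cam,px,P=None):
    p=P or imaging.camera_params(cam); K=np.array(p["camera_matrix"])
    return np.array(p["xyz"]), rot(p)@np.linalg.solve(K,[px[0],px[1],1])
def onz(cam,px,z,P=None):
    o,d=ray(cam,px,P); return o+d*(z-o[2])/d[2]
def proj(cam,X,P=None):
    p=P or imaging.camera_params(cam); K=np.array(p["camera_matrix"])
    c=K@(rot(p).T@(np.array(X)-np.array(p["xyz"]))); return c[:2]/c[2]
def save(n,im): cv2.imwrite(f"pics/{n}.png",cv2.cvtColor(im,cv2.COLOR_RGB2BGR))
E
python3 - <<'E'
from h import *
a=imaging.camera("scene"); b=imaging.camera("side")
save("scene0",a); save("side0",b)
Z=dict(rocker_far=.078,latch_top=.075,roundkey_top=.075,expose_top=.061,console=0,handset=0,coupling=.05,canister=0,adhesive=0,dish=0,radiometer=0,driver=0.01,wand=.015)
for c in("scene","side"):
    print(c,np.round(imaging.camera_params(c)["xyz"],3))
    for n,z in Z.items():
        for d in imaging.tip_of(c,n)[:3]:
            print(n,np.round(d["pixel"]),round(d["confidence"],2),np.round(onz(c,d["pixel"],z),3))
print(get_obs())
E
```

```text
pics
scene [ 1.41  -0.664  1.381]
rocker_far [327. 203.] 0.45 [ 0.559 -0.016  0.078]
latch_top [339. 187.] 0.44 [0.518 0.071 0.075]
latch_top [238. 223.] 0.29 [ 0.454 -0.334  0.075]
roundkey_top [353. 175.] 0.61 [0.497 0.153 0.075]
expose_top [290. 243.] 0.66 [ 0.622 -0.222  0.061]
expose_top [198. 207.] 0.46 [ 0.29  -0.418  0.061]
expose_top [238. 227.] 0.45 [ 0.458 -0.338  0.061]
console [341. 195.] 0.94 [0.505 0.092 0.   ]
console [357. 174.] 0.74 [0.446 0.22  0.   ]
handset [266. 207.] 0.95 [ 0.385 -0.188  0.   ]
handset [292. 246.] 0.95 [ 0.6   -0.202  0.   ]
handset [204. 219.] 0.81 [ 0.306 -0.413  0.   ]
coupling [272. 287.] 0.6 [ 0.73 -0.36  0.05]
coupling [365. 170.] 0.53 [0.486 0.227 0.05 ]
canister [181. 256.] 0.62 [ 0.411 -0.555  0.   ]
canister [272. 291.] 0.56 [ 0.719 -0.356  0.   ]
adhesive [337. 169.] 0.41 [0.379 0.168 0.   ]
dish [303. 189.] 0.5 [ 0.391 -0.013  0.   ]
radiometer [360. 221.] 0.83 [0.649 0.076 0.   ]
driver [275. 288.] 0.56 [ 0.719 -0.344  0.01 ]
wand [416. 170.] 0.64 [0.581 0.428 0.015]
wand [361. 224.] 0.36 [0.672 0.063 0.015]
side [0.383 0.819 0.911
[... 959 characters left out ...]
. 233.] 0.16 [0.646 0.094 0.015]
{'time': 1.4, 'q': array([ 1.11152505e+00,  5.27504296e-01,  1.43270371e+00, -1.57760859e-05,
        1.18138229e+00, -1.78469815e-01]), 'joint_velocities': array([ 0.00019129,  0.00169339, -0.0002394 , -0.00016128, -0.00052707,
       -0.00091864]), 'joint_torque': array([-3.38849213e-04, -4.40009236e+01, -1.76984346e+01,  6.33498025e-02,
        5.05470042e-02, -3.95135743e-06]), 'position': array([0.17315235, 0.60051456, 0.22254457]), 'tool_rot': array([ 0.09894954,  0.70014398, -0.09895119,  0.70015431]), 'ft_force': array([ 0.45128147, -0.8478885 ,  0.61465795]), 'moment': array([-0.0057876 ,  0.03484072, -0.05277121]), 'grip_width': 0.08714370553400666}
```

```bash
python3 - <<'E'
import cv2,numpy as np
a=cv2.imread("pics/scene0.png")[140:320,150:450]; b=cv2.imread("pics/side0.png")[100:300,220:440]
cv2.imwrite("pics/c1.png",cv2.resize(a,None,fx=2.6,fy=2.6,interpolation=cv2.INTER_CUBIC))
cv2.imwrite("pics/c2.png",cv2.resize(b,None,fx=3,fy=3,interpolation=cv2.INTER_CUBIC))
E
```

```text
(no output)
```

View pics/c1.png

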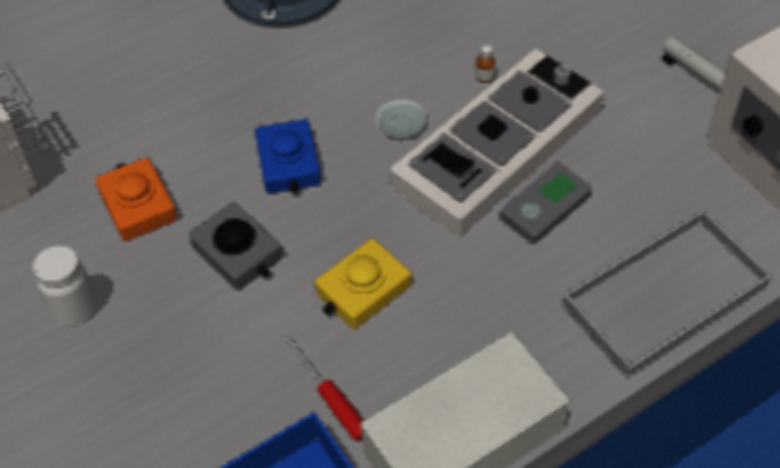

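View pics/c2.png

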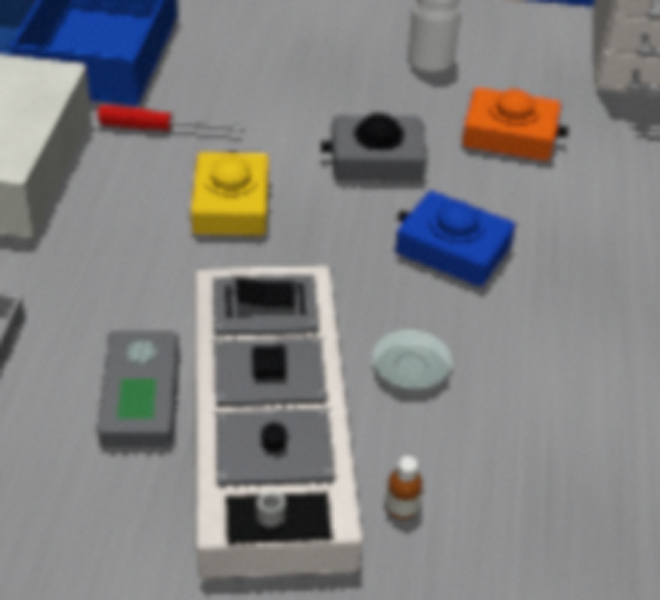

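```bash
python3 - <<'E'
from h import *
o=get_obs(); T=R.from_quat(o["tool_rot"]); M=T.as_matrix(); print(M.round(3))
p=imaging.camera_params("wrist"); print("cam in tool",(M.T@(np.array(p["xyz"])-o["position"])).round(3),(M.T@rot(p)).round(2)); print(p["camera_matrix"])
yaw=0.26
# desired: tool x down, y along console y or minus
for s in (1,-1):
    y=s*np.array([-np.sin(yaw),np.cos(yaw),0]); x=np.array([0,0,-1.]); D=np.c_[x,y,np.cross(x,y)]
    print(s,np.degrees((T.inv()*R.from_matrix(D)).as_rotvec()).round(1))
print("shift tool mm to [.53,.02,.25]",(M.T@(np.array([.50,.02,.25])-o["position"])*1000).round(0))
E
```

```text
[[ 0.     0.277  0.961]
 [-0.     0.961 -0.277]
 [-1.    -0.     0.   ]]
cam in tool [-0.163  0.001 -0.071] [[ 0.   -0.26  0.96]
 [ 1.   -0.   -0.  ]
 [ 0.    0.96  0.26]]
[[332.37897958   0.         313.7495069 ]
 [  0.         332.37897958 196.6770603 ]
 [  0.           0.           1.        ]]
1 [-31.   0.   0.]
-1 [149.   0.  -0.]
shift tool mm to [.53,.02,.25] [ -27. -467.  475.]
```

```bash
python3 -m inch '[[0,[-27,0,0],[-10.4,0,0]],[0,[0,0,0],[-10.4,0,0]],[0,[0,0,0],[-10.2,0,0]],[0,[0,-60,15],[0,0,0]],[0,[0,-60,15],[0,0,0]],[0,[0,-60,15],[0,0,0]],[0,[0,-60,15],[0,0,0]],[0,[0,-60,15],[0,0,0]],[0,[0,-60,15],[0,0,0]],[0,[0,-60,15],[0,0,0]],[0,[0,-60,15],[0,0,0]],[0,[0,-60,15],[0,0,0]]]' 20
cat > look.py <<'E'
from h import *
import sys
def look(name,Z):
    P=imaging.camera_params("wrist"); im=imaging.camera("wrist"); save(name,im)
    for n,z in Z.items():
        for d in imaging.tip_of("wrist",n)[:3]:
            print(n,np.round(d["pixel"]),round(d["confidence"],2),np.round(onz("wrist",d["pixel"],z,P),4))
    o=get_obs(); M=R.from_quat(o["tool_rot"]).as_matrix(); print(o["time"],o["position"].round(4),"force",o["ft_force"].round(2),o["grip_width"]); print(M.round(3))
    return P,im
E
python3 - <<'E'
from look import *
look("w1",dict(rocker_far=.078,latch_top=.075,roundkey_top=.075))
E
```

```text
time: 2.9
position: [0.458, 0.1171, 0.2518]
tool_rot: [-0.1, 0.696, 0.103, 0.704]
ft_force: [0.8, -0.0, 0.1]
grip_width: 0.0005
rocker_far [172. 229.] 0.64 [ 0.5584 -0.0119  0.078 ]
rocker_far [280. 195.] 0.43 [0.4883 0.0901 0.078 ]
latch_top [248. 215.] 0.62 [0.5203 0.0633 0.075 ]
roundkey_top [369. 109.] 0.63 [0.3787 0.1518 0.075 ]
3.1 [0.4573 0.118  0.2513] force [-0.17  1.28 -0.3 ] 0.00042864646167432917
[[ 0.009 -0.281  0.96 ]
 [ 0.007  0.96   0.281]
 [-1.     0.004  0.01 ]]
```

View pics/w1.png

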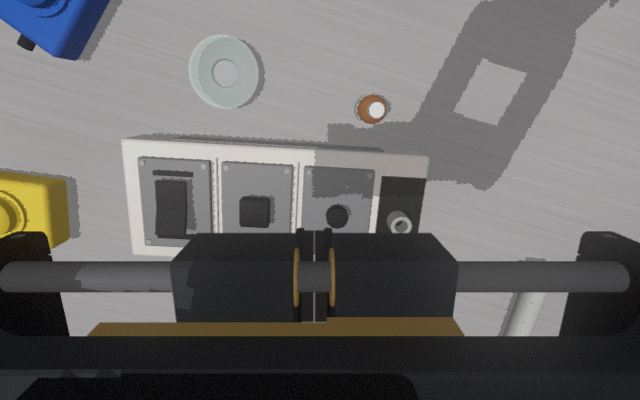

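```bash
python3 - <<'E'
from h import *
P=imaging.camera_params("wrist"); im=cv2.imread("pics/w1.png"); g=im.max(2)
m=(g<62).astype(np.uint8)*255; m[232:]=0; m[:150]=0
n,l,s,c=cv2.connectedComponentsWithStats(m)
for i in range(1,n):
    if s[i][4]>120:
        ii=(l==i).astype(np.uint8); r=cv2.minAreaRect(cv2.findNonZero(ii)); print(s[i],c[i].round(1),r, onz("wrist",r[0],.075,P).round(4))
ends=[onz("wrist",q,.05,P) for q in [(123,139),(428,157),(133,254)]]; print(np.round(ends,4)); d=ends[1]-ends[0]; print("len",np.linalg.norm(d[:2]),"yaw",np.arctan2(-d[0],d[1]))
E
```

```text
[ 376  177   50   55 1814] [400.2 199.9] ((400.5, 205.0), (43.12709045410156, 56.96538162231445), 6.170175075531006) [0.4625 0.2174 0.075 ]
[167 182  20  50 166] [182.7 211.6] ((176.5, 206.5), (49.0, 19.0), 90.0) [ 0.5308 -0.0115  0.075 ]
[240 197  30  31 727] [255.4 213. ] ((254.5, 212.0), (30.0, 29.0), 90.0) [0.5136 0.0697 0.075 ]
[326 205  22  23 379] [336.7 216.2] ((336.79412841796875, 216.17649841308594), (22.55581283569336, 19.887920379638672), 75.96376037597656) [0.4935 0.1558 0.075 ]
[[ 0.4816 -0.0881  0.05  ]
 [ 0.4076  0.236   0.05  ]
 [ 0.6147 -0.059   0.05  ]]
len 0.3324854643692301 yaw 0.22454373703593908
```

```bash
python3 -m inch '[[0,[0,-52,20],[3.3,0,0]],[0,[0,-52,20],[0,0,0]],[0,[0,-50,20],[0,0,0]],[0,[0,0,0],[0,0,0]],[0,[45,0,0],[0,0,0]],[0,[45,0,0],[0,0,0]],[0,[40,0,0],[0,0,0]],[0,[0,0,0],[0,0,0]]]'
cat > st.py <<'E'
from h import *
import sys
o=get_obs(); M=R.from_quat(o["tool_rot"]).as_matrix(); print(o["time"],o["position"].round(4),"f",o["ft_force"].round(1)); print(M.round(3))
if len(sys.argv)>3:
    t=np.array([float(v) for v in sys.argv[1:4]]); print("shift",(M.T@(t-o["position"])*1000).round(1))
E
python3 st.py .56 -.015 .085
python3 - <<'E'
from h import *
a=imaging.camera("scene"); b=imaging.camera("side")
o=get_obs()
for c,im in(("scene",a),("side",b)): print(c,proj(c,o["position"]),proj(c,[.558,-.015,.078]))
A=cv2.resize(a[150:250,280:380],(390,390),interpolation=cv2.INTER_CUBIC);B=cv2.resize(b[140:260,250:370],(390,390),interpolation=cv2.INTER_CUBIC)
save("h1",np.hstack([A,B]))
E
```

```text
time: 4.1
position: [0.5495, 0.0002, 0.1191]
tool_rot: [-0.083, 0.7, 0.092, 0.704]
ft_force: [0.2, 0.2, 0.7]
grip_width: 0.0005
4.1 [5.495e-01 2.000e-04 1.191e-01] f [0.2 0.2 0.7]
[[ 0.004 -0.245  0.97 ]
 [ 0.013  0.969  0.245]
 [-1.     0.012  0.007]]
shift [ 33.9 -17.7   6.3]
scene [329.76276542 192.88081074] [327.17396171 203.06466897]
side [301.70275685 188.60744237] [300.96980834 196.08644838]
```

View pics/h1.png

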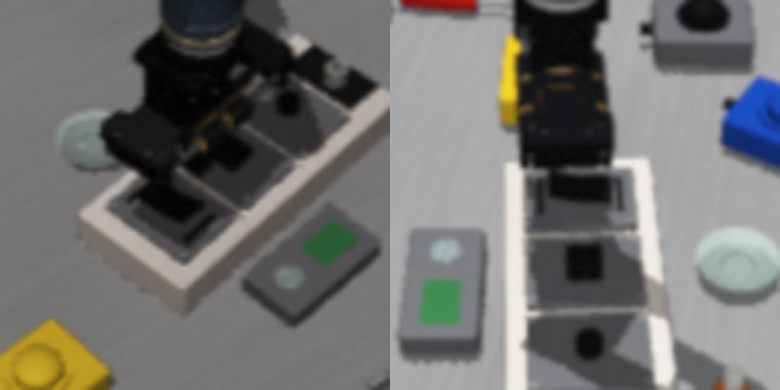

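```bash
python3 -m inch '[[0,[0,-18,6],[1,0,0]],[0,[0,-2,1],[0,0,0]],[0,[12,0,0],[0,0,0]],[0,[12,0,0],[0,0,0]],[0,[0,0,0],[0,0,0]]]'; python3 st.py .56 -.015 .067
```

```text
time: 4.82
position: [0.5688, -0.02, 0.1018]
tool_rot: [-0.078, 0.695, 0.083, 0.71]
ft_force: [0.1, 0.1, -0.2]
grip_width: 0.0007
4.825 [ 0.5688 -0.02    0.1018] f [ 0.1  0.1 -0.2]
[[ 0.021 -0.227  0.974]
 [ 0.009  0.974  0.227]
 [-1.     0.004  0.023]]
shift [34.6  6.7 -8.2]
```

```bash
python3 -m inch '[[0,[0,6,-8],[0,1.3,0]],[0,[0,0,0],[0,0,0]],[0,[10,0,0],[0,0,0]],[0,[0,0,0],[0,0,0]]]'; python3 st.py .56 -.015 .067
```

```text
time: 5.32
position: [0.5584, -0.0152, 0.0907]
tool_rot: [-0.079, 0.703, 0.082, 0.701]
ft_force: [-0.0, 0.2, -0.6]
grip_width: 0.0004
5.325 [ 0.5584 -0.0152  0.0907] f [-0.   0.2 -0.6]
[[-0.003 -0.227  0.974]
 [ 0.004  0.974  0.227]
 [-1.     0.005 -0.002]]
shift [23.7 -0.3  1.6]
```

```bash
python3 -m inch '[[0,[6,0,1],[0,0,0]],[0,[6,0,0],[0,0,0]],[0,[5,0,0],[0,0,0]],[0,[4,0,0],[0,0,0]],[0,[0,0,0],[0,0,0]]]'; python3 st.py .56 -.015 .067
```

```text
time: 5.95
position: [0.5619, -0.0148, 0.07]
tool_rot: [-0.079, 0.702, 0.082, 0.703]
ft_force: [-0.6, 0.5, 3.9]
grip_width: 0.0006
5.95 [ 0.5619 -0.0148  0.07  ] f [-0.6  0.5  3.9]
[[ 0.002 -0.227  0.974]
 [ 0.004  0.974  0.227]
 [-1.     0.003  0.003]]
shift [ 3.   0.3 -1.9]
```

```bash
python3 -m inch '[[0,[2,0,-1],[0,0,0]],[0,[2,0,0],[0,0,0]],[0,[1,0,0],[0,0,0]]]'; python3 st.py .56 -.015 .067
```

```text
time: 6.32
position: [0.5619, -0.0148, 0.0699]
tool_rot: [-0.08, 0.701, 0.082, 0.704]
ft_force: [-1.1, 0.5, 6.4]
grip_width: 0.0002
6.325 [ 0.5619 -0.0148  0.0699] f [-1.1  0.5  6.4]
[[ 0.005 -0.227  0.974]
 [ 0.003  0.974  0.227]
 [-1.     0.002  0.006]]
shift [ 2.9  0.2 -1.9]
```

```bash
python3 -m inch '[[0,[5,0,0],[0,0,0]],[0,[7,0,0],[0,0,0]],[0,[7,0,0],[0,0,0]]]'; python3 st.py .56 -.015 .067
```

```text
time: 6.7
position: [0.5621, -0.0148, 0.0688]
tool_rot: [-0.082, 0.7, 0.082, 0.705]
ft_force: [-11.6, 2.4, 53.2]
grip_width: 0.0005
6.7 [ 0.5621 -0.0148  0.0688] f [-11.6   2.4  53.2]
[[ 0.008 -0.23   0.973]
 [ 0.001  0.973  0.23 ]
 [-1.    -0.001  0.008]]
shift [ 1.8  0.3 -2.1]
```

The fingers press at a firm stop at 68.8 mm, so the rocker is on. I'll back off upwards and move above the square key.

```bash
python3 -m inch '[[0,[-10,0,0],[0,0,0]],[0,[-25,0,0],[0,0,0]],[0,[-20,0,0],[0,0,0]],[0,[0,45,-12],[0,0,0]],[0,[0,45,-12],[0,0,0]],[0,[0,0,0],[0,0,0]]]'; python3 st.py .517 .067 .085
python3 - <<'E'
from h import *
a=imaging.camera("scene"); b=imaging.camera("side")
for n,z in (("latch_top",.075),("roundkey_top",.075),("rocker_far",.069)):
  for c in("scene","side"):
    for d in imaging.tip_of(c,n)[:2]: print(c,n,round(d["confidence"],2),onz(c,d["pixel"],z).round(4),np.round(d["pixel"]))
A=cv2.resize(a[150:250,280:380],(390,390),interpolation=cv2.INTER_CUBIC);B=cv2.resize(b[160:260,260:360],(390,390),interpolation=cv2.INTER_CUBIC)
save("h2",np.hstack([A,B]))
for c in("scene","side"): print(c,proj(c,[.517,.067,.075]),proj(c,get_obs()["position"]))
E
```

```text
time: 7.45
position: [0.5146, 0.0671, 0.1263]
tool_rot: [-0.083, 0.7, 0.081, 0.704]
ft_force: [-0.4, -0.5, -0.6]
grip_width: 0.0004
7.45 [0.5146 0.0671 0.1263] f [-0.4 -0.5 -0.6]
[[ 0.006 -0.229  0.973]
 [-0.002  0.973  0.229]
 [-1.    -0.003  0.005]]
shift [41.3 -0.5  2. ]
scene latch_top 0.48 [0.5167 0.0782 0.075 ] [341. 186.]
side latch_top 0.63 [0.5165 0.0615 0.075 ] [310. 218.]
scene roundkey_top 0.41 [0.5083 0.1656 0.075 ] [357. 176.]
side roundkey_top 0.49 [0.4939 0.1546 0.075 ] [312. 244.]
scene rocker_far 0.5 [ 0.5715 -0.0219  0.069 ] [328. 208.]
scene rocker_far 0.44 [0.5438 0.0519 0.069 ] [339. 195.]
scene [338.30315531 187.56492736] [338.54971327 179.02866912]
side [309.56462709 218.88643983] [309.39008619 205.19362373]
```

View pics/h2.png

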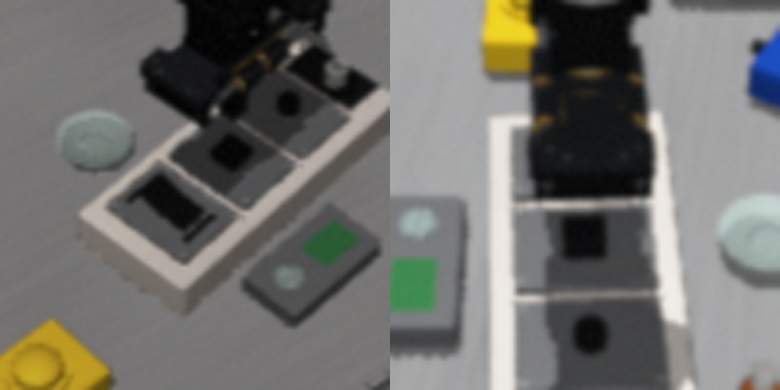

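The rocker now lies tipped toward the far end (scene crop at 165,203), and the predicted latch position coincides with the key at scene (339,188) and side (310,220). Descending onto it.

```bash
python3 -m inch '[[0,[15,0,1],[0,0,0]],[0,[12,0,1],[0,0,0]],[0,[10,0,0],[0,0,0]],[0,[0,0,0],[0,0,0]]]'; python3 st.py .517 .067 .067
```

```text
time: 8.35
position: [0.5207, 0.0636, 0.0861]
tool_rot: [-0.08, 0.7, 0.078, 0.706]
ft_force: [0.5, -0.5, -0.5]
grip_width: 0.0001
8.35 [0.5207 0.0636 0.0861] f [ 0.5 -0.5 -0.5]
[[ 0.009 -0.223  0.975]
 [-0.002  0.975  0.223]
 [-1.    -0.004  0.008]]
shift [19.1  4.2 -3. ]
```

```bash
python3 -m inch '[[0,[6,0,0],[0,0,0]],[0,[6,0,0],[0,0,0]],[0,[4,0,0],[0,0,0]],[0,[3,0,0],[0,0,0]],[0,[3,0,0],[0,0,0]]]'; python3 st.py .517 .067 .067
```

```text
time: 8.98
position: [0.5213, 0.0636, 0.0681]
tool_rot: [-0.081, 0.699, 0.078, 0.706]
ft_force: [-7.0, 0.3, 36.1]
grip_width: 0.0002
8.975 [0.5213 0.0636 0.0681] f [-7.   0.3 36.1]
[[ 0.01  -0.224  0.975]
 [-0.003  0.975  0.224]
 [-1.    -0.005  0.009]]
shift [ 1.   4.2 -3.4]
```

```bash
python3 -m inch '[[0,[-10,0,0],[0,0,0]],[0,[-50,0,0],[0,0.5,0]],[0,[-60,0,0],[0,0,0]],[0,[-60,-40,-20],[0,0,0]],[0,[0,-46,-25],[0,0,0]],[0,[0,-46,-25],[0,0,0]],[0,[0,-46,-25],[0,0,0]],[0,[0,-46,-25],[0,0,0]],[0,[0,-46,-25],[0,0,0]],[0,[0,-46,-25],[0,0,0]],[0,[0,-46,-25],[0,0,0]],[0,[0,0,0],[0,0,0]]]'
python3 - <<'E'
from look import *
look("w2",dict(expose_top=.061,handset=0))
a=imaging.camera("scene"); b=imaging.camera("side")
A=cv2.resize(a[150:250,290:390],(390,390),interpolation=cv2.INTER_CUBIC);B=cv2.resize(b[160:260,260:360],(390,390),interpolation=cv2.INTER_CUBIC)
save("h3",np.hstack([A,B]))
E
```

```text
time: 10.48
position: [0.4148, -0.3383, 0.2483]
tool_rot: [-0.086, 0.698, 0.076, 0.707]
ft_force: [-0.0, 0.1, -0.8]
grip_width: 0.0006
expose_top [463. 151.] 0.91 [ 0.3572 -0.1936  0.061 ]
expose_top [305. 213.] 0.68 [ 0.4621 -0.34    0.061 ]
expose_top [261.  45.] 0.56 [ 0.3043 -0.4185  0.061 ]
handset [447. 143.] 0.86 [ 0.3549 -0.1889  0.    ]
handset [309. 198.] 0.59 [ 0.4624 -0.3371  0.    ]
handset [269.  52.] 0.57 [ 0.3029 -0.4197  0.    ]
10.625 [ 0.4152 -0.3333  0.248 ] force [ 0.44 -0.46 -0.48] 0.00047240142815277485
[[ 0.014 -0.232  0.973]
 [-0.009  0.973  0.232]
 [-1.    -0.012  0.012]]
```

View pics/w2.png

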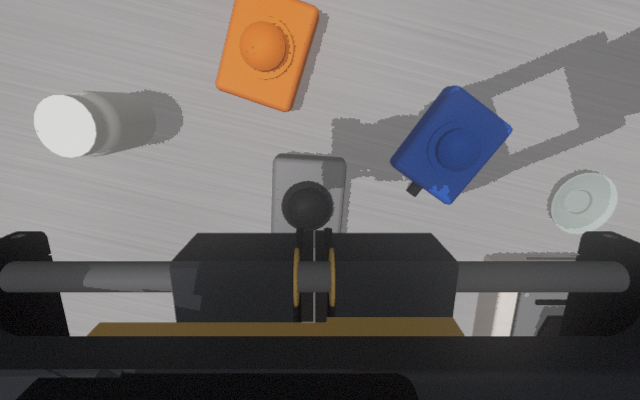

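View pics/h3.png

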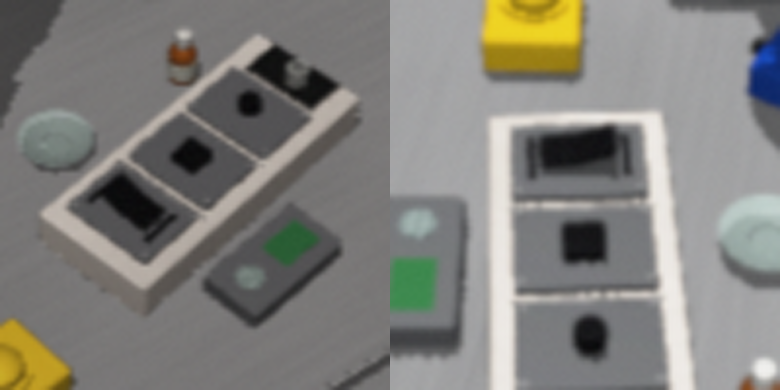

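```bash
python3 -m inch '[[0,[40,-17,43],[0,0.7,0.7]],[0,[40,0,0],[0,0,0]],[0,[40,0,0],[0,0,0]],[0,[30,0,0],[0,0,0]],[0,[0,0,0],[0,0,0]]]'; python3 st.py .461 -.34 .075
python3 - <<'E'
from h import *
a=imaging.camera("scene"); b=imaging.camera("side")
A=cv2.resize(a[180:260,195:275],(390,390),interpolation=cv2.INTER_CUBIC);B=cv2.resize(b[110:190,305:385],(390,390),interpolation=cv2.INTER_CUBIC)
save("h4",np.hstack([A,B]))
for c in("scene","side"): print(c,proj(c,[.461,-.34,.061]),proj(c,get_obs()["position"]))
E
```

```text
time: 11.35
position: [0.4679, -0.3338, 0.0975]
tool_rot: [-0.088, 0.701, 0.086, 0.703]
ft_force: [0.6, -0.1, 1.1]
grip_width: 0.0006
11.35 [ 0.4679 -0.3338  0.0975] f [ 0.6 -0.1  1.1]
[[ 0.003 -0.244  0.97 ]
 [-0.003  0.97   0.244]
 [-1.    -0.004  0.002]]
shift [22.5 -4.3 -8.2]
scene [238.33155892 227.83541452] [239.13196013 222.33265142]
side [346.22251299 139.86069602] [344.4938804  131.11944306]
```

View pics/h4.png

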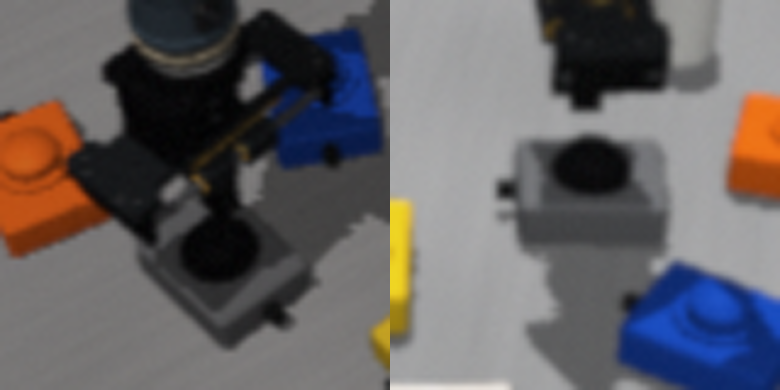

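Grey hand control with black dome under the fingers: scene (240,230), side (346,142). The blue, orange and yellow ones are look-alikes. Projections agree within about 5 mm, so I'll shift a bit and press.

```bash
python3 -m inch '[[0,[5,-1,-8],[0,0,0]],[0,[10,0,0],[0,0,0]],[0,[8,0,0],[0,0,0]],[0,[0,0,0],[0,0,0]]]'; python3 st.py .46 -.337 .053
```

```text
time: 11.95
position: [0.4632, -0.3408, 0.0795]
tool_rot: [-0.092, 0.698, 0.082, 0.705]
ft_force: [-0.1, -0.5, 0.5]
grip_width: 0.0005
11.95 [ 0.4632 -0.3408  0.0795] f [-0.1 -0.5  0.5]
[[ 0.012 -0.244  0.97 ]
 [-0.014  0.97   0.244]
 [-1.    -0.016  0.008]]
shift [26.5  4.9 -2.4]
```

```bash
python3 -m inch '[[0,[8,4,-3],[0,0.5,0.9]],[0,[7,0,0],[0,0,0]],[0,[4,0,0],[0,0,0]],[0,[0,0,0],[0,0,0]]]'; python3 st.py .46 -.337 .053
```

```text
time: 12.45
position: [0.4594, -0.338, 0.0594]
tool_rot: [-0.087, 0.702, 0.087, 0.701]
ft_force: [-0.1, 1.0, 2.4]
grip_width: 0.0007
12.45 [ 0.4594 -0.338   0.0594] f [-0.1  1.   2.4]
[[-0.001 -0.244  0.97 ]
 [-0.     0.97   0.244]
 [-1.     0.    -0.001]]
shift [6.4 0.8 0.8]
```

```bash
python3 -m inch '[[0,[3,0,0],[0,0,0]],[0,[3,0,0],[0,0,0]],[0,[3,0,0],[0,0,0]],[0,[3,0,0],[0,0,0]]]'; python3 st.py .46 -.337 .053
```

```text
time: 12.95
position: [0.4595, -0.338, 0.0531]
tool_rot: [-0.088, 0.702, 0.087, 0.702]
ft_force: [-4.6, 4.3, 28.5]
grip_width: 0.0003
12.95 [ 0.4595 -0.338   0.0531] f [-4.6  4.3 28.5]
[[-0.    -0.245  0.97 ]
 [-0.001  0.97   0.245]
 [-1.    -0.001 -0.001]]
shift [0.1 0.9 0.7]
```

```bash
python3 -m inch '[[0,[2,0,0],[0,0,0]],[0,[2,0,0],[0,0,0]],[0,[2,0,0],[0,0,0]]]'; python3 - <<'E'
from h import *
a=imaging.camera("scene"); b=imaging.camera("side")
A=cv2.resize(a[180:260,195:275],(390,390),interpolation=cv2.INTER_CUBIC);B=cv2.resize(b[110:250,265:405],(390,390),interpolation=cv2.INTER_CUBIC)
save("h5",np.hstack([A,B]))
for i in range(4): imaging.camera("side")
o=get_obs(); print(o["time"],o["position"],o["ft_force"])
E
```

```text
time: 13.32
position: [0.4595, -0.338, 0.0533]
tool_rot: [-0.089, 0.701, 0.086, 0.702]
ft_force: [-3.5, 2.7, 15.4]
grip_width: 0.0005
13.625 [ 0.45945723 -0.33798004  0.05326455] [-3.46513051  2.87976134 15.61073481]
```

View pics/h5.png

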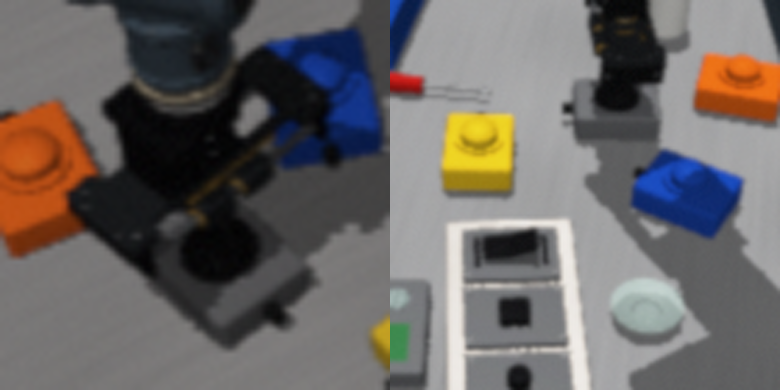

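The hand control hasn't moved or tipped. The dome is held at its stop with a steady push of about 15 N at 53.3 mm. The rocker is still tipped over and the square key is still in, so I'm handing in.

```bash
python3 -c "
from rig import robot,get_obs
print(robot.hand_in()); o=get_obs(); print(o['time'],o['position'],o['ft_force'])"
```

```text
the job is handed in; nothing more can be done
None
the job is handed in; nothing more can be done
```

The job is handed in at about 13.6 s. The fingers are still holding the domed button down, and no verdict was reported.

- **Rocker:** I pressed the far end to its firm stop, with the fingertips at 68.8 mm and 53 N. Later pictures show it still tipped over.
- **Square key:** I pushed it to its stop, with the fingertips at 68.1 mm and 36 N. It has no return spring, but the pictures are too coarse to confirm its depth by eye.
- **Domed button:** I pressed the grey hand control, not the blue, orange or yellow look-alikes. The dome was steady at 53.3 mm under about 15 N just before hand-in.
- **Everything else:** In the last pictures the hand control was flat and where it stood. The fingers never went over the small round key, and the loose items in view had not visibly moved.

The estimates of each target from different cameras and the detector disagreed by about 5 to 15 mm. I settled them by fitting the console layout and averaging. The stop heights then came out within 0.3 mm of the expected 69, 68 and 53 mm. The joint values could not be read directly.

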